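Clamp a carving blank under the spring flap

ROBOT

A 6-joint arm with a two-finger parallel gripper is mounted at the origin on the work surface. World frame = base frame: x ahead of the robot, y to its left, z up, the work surface at z = 0. Lengths are in m, angles in rad, forces in N, time in s.
With the tool pointing down it reaches from about 0.3 to 0.875 m from the base axis. Payload 6.4 kg.
Tool frame: the origin (TCP) lies at the very end of the fingers, on their centre line; the grasp point (between the pads) lies ctrl.pinch_z behind it (ctrl.pinch_z is the distance from the TCP to the grasp point, in m); y points along the fingers, z is the direction in which the jaws open and shut, and the axes are right-handed (so a half turn about y gives the same grasp; the last joint's range is limited). The gripper opens to 85 mm and grips with 20 to 120 N. Pads are 22 mm wide; open, the fingers measure 114 mm over their backs; the gripper's body (76 mm by 85 mm) begins 54 mm behind the grasp point. The pads swing forward as they close: fully open they stand 13 mm farther back than shut.
Start: joints at [1.001, 0.181, 1.607, -0, 1.354, -0.206], TCP at [0.205, 0.537, 0.231] pointing down, gripper open.
Joint ranges: [-2.99, 2.99], [-0.89, 2.07], [0.3, 2.58], [-1.14, 4.28], [0, 2.63], [-3.12, 3.12]. Speed limits (rad/s): [2.57, 2.57, 3.01, 3.14, 3.14, 3.14].

INTERFACE

Orientations are given as a unit quaternion [w, x, y, z].
In Python, from bench import ctrl gives the robot as it stands.
- The arm moves only by the shell command python3 -m pendant 'ROWS'. ROWS is JSON, one flat list of numbers, 7 for each row, row after row: the shift along the world's x, y, z in m, then the turn, a rotation vector about the world's x, y, z in degrees, then the finger opening in m, from 0 to 0.0854. In form: [tx, ty, tz, rx, ry, rz, hand, tx, ty, tz, rx, ry, rz, hand, ...]. A call has 1 to 12 rows; each row shifts and turns the commanded pose from where the row before left it; what a row does not reach is not made up. A row lasts 1/8 s, in which the tool goes at most 62.5 mm and 10.7 degrees, less where a joint would pass 70% of its speed; a pose out of reach is approached as far as the arm can. A call with a gripper value outside its range is refused whole. The fingers move at their own pace and stop on an object; the grip force is fixed at half the most. Time passes only in rows, so rows that do not move let the fingers close. It gives the time, the measured TCP pose, the force and the opening at its end, in the units of the state.
- ctrl.get_obs(): the state, without advancing time (a new reading comes with each control period).
- ctrl.camera(name): name is "side" or "top" or "wrist"; returns the picture (420x560x3 uint8, red, green, blue); there is no depth.
- ctrl.camera_info(name): a dict with "fx", "fy", "cx", "cy" (pixels), "origin" and "rotation" of the camera in the world; the wrist camera has in their place "tool_from_camera" (4x4, takes a point from camera to tool coordinates, whose origin is the TCP and whose axes are the tool frame's). Camera axes: x right, y down, z forward; pixel columns grow to the right and rows downward; lengths in m; the calibration is good to about 2 mm. A picture is of the moment at which its call begins: read the wrist's pose just before it. camera_info takes no time and is no camera call.
- ctrl.hand_in(): hands the job in, once; it reports no verdict.
Trained networks look in the newest picture that a camera, given by its name, has taken for a name from the list of things; names that differ only in an ending like _2 or _b are one class to them, and where a whole thing is asked for, a point or a joint stands for the part that bears it (a point fixed in the world has none). Each returns a list of dicts, best first, with "score" (0 to 1); they miss things now and then, are a little off and sometimes report something else, mostly with a low value. They report only what shows in the picture. A call takes as long as a camera call. They do not tell look-alikes from the thing itself.
- ctrl.silhouettes(target, camera): "mask" (420x560 bool, what is visible of it) and "bbox" ([left, top, right, bottom] in pixels, round what is visible of it).
The state is a dict: "time_s": time; "q": joint angles; "dq": joint speeds; "joint_efforts": joint torques, N m; "eef_pos": TCP position; "eef_rot": TCP orientation; "wrist_force": force on the tool from outside, world axes, zero at the start; "torque": the same for the moment, N m; "opening": opening from 0.0 (shut) to 1.0 (fully open).
Only numpy, scipy, OpenCV 4.12 (cv2) and the standard library are available. Lean on these libraries where they do the work, as an engineer would, in place of code of your own. Each camera call takes 0.05 s, during which the arm holds its last target.

TASK

With one fingertip press the long thumb plate down and keep it down so that the spring-closed flap stays open, and with the other fingertip push the wooden blank along the lane, under the open flap, until it rests fully against the end stop. Then let the thumb plate come up so that the flap clamps the blank, and move clear. Only push the blank, never pick it up, and leave the other things on the bench where they are.

Things in the scene. Friction and masses are not known exactly. Their poses are not given: they have to be found in the camera images.
- board: Fixed plywood clamping board on the bench, 12 mm thick, turned about z only. Origin at bench level (z 0) on the lane's centre line; x = pushing direction, z up. In its frame (mm): board x -145..125, y -130..55. The lane (floor z 12) lies between two fences 14 high, 8 thick, inner faces y +29 and -29, x -140..100. End stop: block 34 high above the floor, near face at x 100.
- lane_end (a point): Point on the lane floor (z 12) at the foot of the end stop's near face, on the lane's centre line; axes as the board's.
- flap (a joint): Angle (rad) of the aluminium rocker (flap over the lane, thumb plate beyond the rod) on the hinge rod: 0 closed, grows as the plate goes down and the flap rises, stop at 0.6. Spring 0.10 N m at 0, 0.34 at 0.6 (about 8 N at 40 mm from the rod). The flap clears the blank from 0.26 and rests on the seated blank at about 0.2. Pushing the blank against the closed flap cannot open it.
- flap_lip (a point): Centre of the underside of the flap's lip, 35 mm along the lane and 25 mm across. Closed: board x +67.5, y +7.5, z 34 mm, so 22 mm above the lane floor, lower than the blank's top. The flap covers board x +50 to +85.
- thumb_plate (a point): Centre of the upper face of the flat thumb plate: 140 mm along the lane (board x -120..+20), 60 mm across (board y about -52 to -111), 3 mm thick. Closed, it rises away from the rod by 0.2 rad, this point at board y -81, z 49 mm; at 0.6 rad it slopes down by 0.4 rad, this point at z 27. A fingertip can slide along it while holding it down.
- blank: Loose pale wooden block to be carved, 90 mm along its x, 50 mm across, 30 mm high, about 75 g, lying in the lane on this side of the flap, its x roughly along the lane. Origin at the centre of its underside. Seated against the end stop its origin is at board x +55.
- mallet: Bystander: turned dark wooden mallet standing on its head, 76 mm across, 220 mm high. Origin at the centre of its foot.
- tin: Bystander: steel tin cup, 70 mm across, 100 mm high. Origin at the centre of its foot.
- gouge: Bystander: carving gouge lying flat, 225 mm long along its x, 24 mm wide, 22 mm high. Origin under it, 2.5 mm from its middle.
- offcut: Bystander: small stepped wooden offcut, 45 x 40 x 42 mm. Origin at the centre of its underside.
- hinge_rod (a point): Middle of the hinge rod on the board, at board x -15, y -46, z 40 mm. The rod (12 mm thick with the rocker's sleeve) runs parallel to the lane from board x -138 to +106, beside the lane, on two posts 14 mm wide and 36 mm high at board x -132 and +100.
There are look-alikes about, which are no part of the job. What is shaped like the blank but black or yellow is not meant.

How it is judged:
On the way, in this order (a step that is already met when the one before it is completed fails the run):
1. the fingers hold the flap open before the blank is under it (value of joint flap above 0.25 rad and contact force between the fingers and flap above 1 N and x of blank in the frame of board below 0.008 m), for 0.1 s.
2. the blank is under the flap, which the fingers still hold open (value of joint flap above 0.25 rad and contact force between the fingers and flap above 1 N and x of blank in the frame of board above 0.02 m), for 0.1 s.
At the end, for the whole second after the job is handed in: The blank lies flat in the lane against the end stop (gap under 3.5 mm, within 6 mm of the centre line, square to 0.1 rad), at rest, with the flap let down and pressing on it (more than 1 N) (x of blank in the frame of board above 0.0515 m and y of blank in the frame of board between -0.006 and 0.006 m and angle between the x axis of blank and the x axis of board, either way round below 0.1 rad and height (world z) of blank below 0.016 m and value of joint flap between 0.15 and 0.25 rad and contact force between flap and blank above 1 N and linear speed of blank below 0.01 m/s); the robot touches nothing.
It fails at once if the blank is lifted off the lane (by more than 15 mm) or tipped (height (world z) of blank above 0.027 m or angle between blank's own z axis and vertical above 0.3 rad).
It fails at once if a bystander is moved by more than 30 mm (distance of any of mallet, tin, gouge, offcut from where it was at the start of the episode above 0.03 m).
It also fails if it takes over 38 s, if anything falls off the work surface, if the arm or the gripper's body presses on something with over 40 N, if the wrist force passes 120 N, or if a joint passes its speed limit or range.

## Working session

There is one attempt and no reset: what is moved stays moved. The work goes in short steps, Python scripts to look and compute and a shell command to move; the robot and the scene stay as the last step left them, time stands still between calls to the robot, and variables do not carry over. Pictures are saved under pics/ and viewed, and the job is handed in when it is done.

```bash
ls; mkdir -p pics; python3 - <<'E'
from bench import ctrl
import cv2
print(ctrl.get_obs(), ctrl.pinch_z)
for n in ("top","side","wrist"):
    im=ctrl.camera(n); cv2.imwrite(f"pics/{n}0.png",im[:,:,::-1]); print(n,ctrl.camera_info(n))
E
```

```text
pics
{'time_s': 0.0, 'q': array([ 1.00070243e+00,  1.81501160e-01,  1.60797656e+00,  2.28652628e-05,
        1.35382294e+00, -2.06350693e-01]), 'dq': array([-2.22642619e-04, -1.84907905e-03,  8.00573113e-04, -7.14617143e-04,
        5.19114210e-04, -3.33892096e-06]), 'joint_efforts': array([ 1.43688172e-03, -4.44850087e+01, -3.51356220e+01, -1.52324992e-05,
        8.46719515e-03, -4.02018532e-05]), 'eef_pos': array([0.20427738, 0.53691334, 0.23042178]), 'eef_rot': array([-0.69488788,  0.69599977, -0.12813241,  0.12766062]), 'wrist_force': array([ 0.18070915, -0.03634895,  0.48505337]), 'torque': array([ 0.0211703 ,  0.00477486, -0.03186582]), 'opening': 0.9987350517038576} 0.0187
top {'fx': 514.4195182770105, 'fy': 514.4195182770105, 'cx': 286.9371563662573, 'cy': 210.73773336965192, 'origin': array([0.43237226, 0.03523588, 0.95431186]), 'rotation': array([-0.05845146,  0.71424199, -0.69460727,  0.06294873])}
side {'fx': 484.6050770755851, 'fy': 484.6050770755851, 'cx': 275.63982741592406, 'cy': 207.31658969046904, 'origin': array([0.46222262, 0.65110235, 0.64064024]), 'rotation': array([ 0.04620006, -0.09448557,  0.90759195, -0.40646634])}
wrist {'fx': 292.069861031992, 'fy': 292.069861031992, 'cx': 278.4491194953959, 'cy': 201.16657687996164, 'tool_from_camera': array([[ 4.48690298e-06,  9.62410993e-01,  2.71597276e-01,
        -6.92756221e-02],
       [-1.31689135e-04, -2.71597273e-01,  9.62410985e-01,
        -1.43744342e-01],
       [ 9.99999991e-01, -4.00846549e-05,  1.25520440e-04,
        -1.27733531e-04],
       [ 0.00000000e+00,  0.00000000e+00,  0.00000000e+00,
         1.00000000e+00]])}
```

View pics/top0.png

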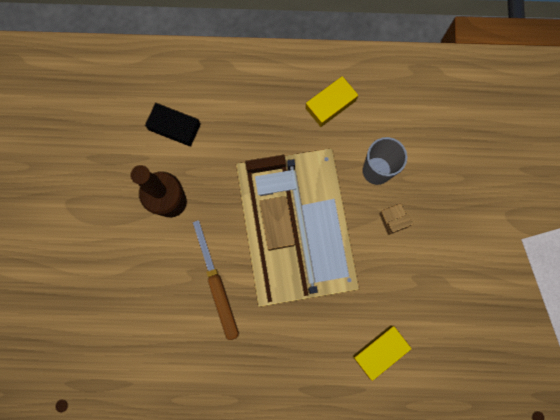

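View pics/side0.png

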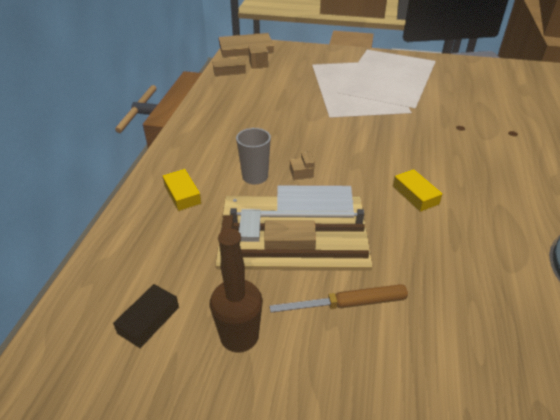

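The things that could be taken for the blank in the top picture are the wooden block in the lane at (279,222), the black block at (173,124), and the yellow blocks at (332,100) and (382,353). The small offcut is at (397,218). By the description I choose the wooden block in the lane at (279,222), and I'll check it in a crop.

```bash
cat > h.py <<'E'
import numpy as np, cv2
from scipy.spatial.transform import Rotation as R
from bench import ctrl
def Rq(q): return R.from_quat([q[1],q[2],q[3],q[0]]).as_matrix()
def cam(name):
    i=ctrl.camera_info(name); K=np.array([[i['fx'],0,i['cx']],[0,i['fy'],i['cy']],[0,0,1]])
    if name=='wrist':
        o=ctrl.get_obs(); T=np.eye(4); T[:3,:3]=Rq(o['eef_rot']); T[:3,3]=o['eef_pos']; C=T@i['tool_from_camera']; return K,C[:3,:3],C[:3,3]
    return K,Rq(i['rotation']),np.array(i['origin'])
def proj(c,P):
    K,Rm,o=c; p=(np.atleast_2d(P)-o)@Rm; p=p@K.T; return p[:,:2]/p[:,2:]
def ray(c,uv,z):
    K,Rm,o=c; uv=np.atleast_2d(np.array(uv,float)); d=np.c_[uv,np.ones(len(uv))]@np.linalg.inv(K).T@Rm.T
    return o+d*((z-o[2])/d[:,2])[:,None]
def b2w(b,P):  # b=(x,y,yaw)
    P=np.atleast_2d(np.array(P,float)); c,s=np.cos(b[2]),np.sin(b[2])
    return np.c_[b[0]+c*P[:,0]-s*P[:,1], b[1]+s*P[:,0]+c*P[:,1], P[:,2]]
def w2b(b,P):
    P=np.atleast_2d(np.array(P,float)); c,s=np.cos(b[2]),np.sin(b[2]); x=P[:,0]-b[0];y=P[:,1]-b[1]
    return np.c_[c*x+s*y,-s*x+c*y,P[:,2]]
E
python3 - <<'E'
from h import *
im=ctrl.camera("top"); c=cam("top")
for t in ("board","blank","thumb_plate","flap_lip","mallet","tin","gouge","offcut"):
    r=ctrl.silhouettes(t,"top")
    for d in r[:3]:
        m=d['mask'].astype(np.uint8); rc=cv2.minAreaRect(cv2.findNonZero(m))
        print(t,round(d['score'],2),m.sum(),d['bbox'],np.round(ray(c,cv2.boxPoints(rc),{'board':.012,'blank':.042}.get(t,.03))[:,:2],3).tolist())
crop=im[140:320,220:380]; cv2.imwrite("pics/c1.png",cv2.resize(crop,None,fx=3.3,fy=3.3,interpolation=cv2.INTER_CUBIC)[:,:,::-1])
E
```

```text
board 0.81 13243 [235.5, 150.0, 359.6, 308.6] [[0.686, 0.138], [0.727, -0.052], [0.455, -0.103], [0.417, 0.079]]
blank 0.98 1412 [303.1, 74.5, 360.0, 129.7] [[0.792, 0.009], [0.856, -0.064], [0.811, -0.098], [0.748, -0.025]]
blank 0.72 1547 [365.5, 139.0, 408.1, 185.9] [[0.683, -0.083], [0.752, -0.148], [0.7, -0.199], [0.632, -0.134]]
blank 0.65 1685 [349.2, 325.2, 415.4, 380.4] [[0.341, -0.085], [0.399, -0.156], [0.357, -0.191], [0.3, -0.12]]
thumb_plate 0.67 4075 [253.8, 168.4, 343.5, 283.4] [[0.647, 0.101], [0.71, 0.003], [0.502, -0.119], [0.444, -0.022]]
flap_lip 0.47 1330 [191.3, 223.6, 239.0, 340.5] [[0.566, 0.212], [0.575, 0.188], [0.368, 0.108], [0.359, 0.131]]
mallet 0.56 1934 [132.5, 162.3, 186.7, 216.2] [[0.598, 0.334], [0.675, 0.318], [0.645, 0.207], [0.568, 0.224]]
mallet 0.49 1549 [364.6, 140.5, 407.8, 184.8] [[0.657, -0.098], [0.748, -0.127], [0.725, -0.197], [0.635, -0.167]]
mallet 0.29 13181 [235.5, 147.3, 359.2, 307.9] [[0.684, 0.131], [0.719, -0.057], [0.451, -0.099], [0.42, 0.08]]
tin 0.61 13043 [234.5, 146.6, 358.3, 306.7] [[0.684, 0.132], [0.719, -0.055], [0.452, -0.098], [0.42, 0.08]]
tin 0.6 1591 [363.8, 137.5, 406.6, 185.9] [[0.685, -0.084], [0.755, -0.149], [0.702, -0.201], [0.634, -0.136]]
gouge 0.63 1256 [193.5, 224.9, 235.7, 338.2] [[0.564, 0.207], [0.573, 0.181], [0.369, 0.107], [0.361, 0.133]]
offcut 0.73 665 [380.6, 205.8, 412.0, 230.7] [[0.597, -0.133], [0.617, -0.182], [0.572, -0.197], [0.553, -0.148]]
```

View pics/c1.png

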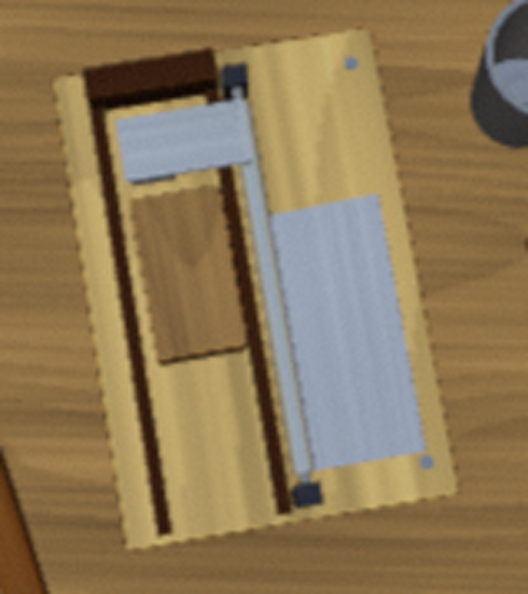

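The crop shows a wooden block in the lane just short of the flap, so that is the blank. The black and yellow blocks are the look-alikes. The network missed the block in the lane, so I'll measure it from its edges.

```bash
python3 - <<'E'
from h import *
from scipy.optimize import least_squares
c=cam("top")
def px(p): return (np.array(p,float)+.5)/3.3-.5+[220,140]
uv=px([[54,76],[371,29],[457,492],[127,549]])
P=np.array([[.125,.055,.012],[.125,-.130,.012],[-.145,-.130,.012],[-.145,.055,.012]])
s=least_squares(lambda b:(proj(c,b2w(b,P))-uv).ravel(),[.57,.03,0]); b=s.x
print(b,np.round(s.fun,1))
# blank top corners z .042
q=px([[133,197],[218,184],[247,346],[162,360]])
print(np.round(w2b(b,ray(c,q,.042)),4))
# flap corners, post , plate corners check
print(np.round(w2b(b,ray(c,px([[118,120],[130,183]]),.037)),4))
print("plate",np.round(w2b(b,ray(c,px([[380,195],[425,455]]),.055)),4))
np.save("b.npy",b)
# side check
im=ctrl.camera("side"); cs=cam("side"); im=np.ascontiguousarray(im)
D=[[.125,.055,.012],[.125,-.130,.012],[-.145,-.130,.012],[-.145,.055,.012]]
x0=w2b(b,ray(c,q,.042))
big=cv2.resize(im[150:290,190:400],None,fx=3.6,fy=3.6,interpolation=cv2.INTER_CUBIC)
for pts in (b2w(b,D),b2w(b,x0)):
    for u in proj(cs,pts): cv2.circle(big,tuple(int(v) for v in ((u-[190,150]+.5)*3.6)),3,(255,0,0),1)
cv2.imwrite("pics/s1.png",big[:,:,::-1])
E
```

```text
[0.57297256 0.05272898 0.19044116] [-0.2  0.   0.1 -0.9  0.5  0.6 -0.4  0.2]
[[ 0.042   0.0206  0.042 ]
 [ 0.0417 -0.0265  0.042 ]
 [-0.0488 -0.0275  0.042 ]
 [-0.0489  0.0189  0.042 ]]
[[0.0873 0.0221 0.037 ]
 [0.051  0.021  0.037 ]]
plate [[ 0.019  -0.1114  0.055 ]
 [-0.1221 -0.11    0.055 ]]
```

View pics/s1.png

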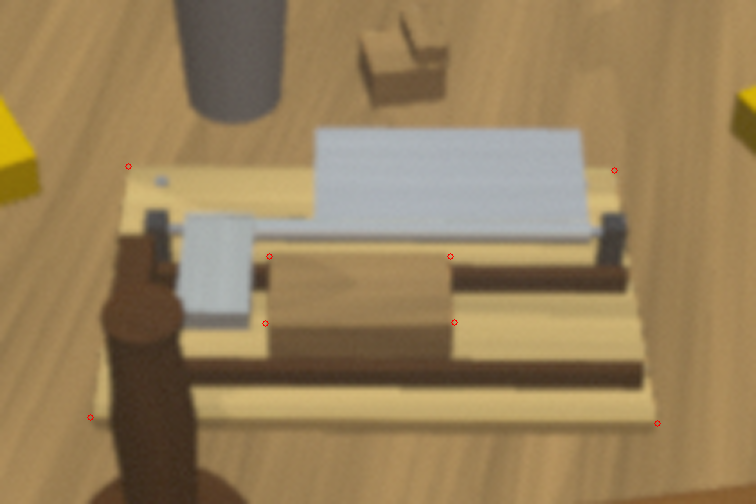

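The board fits to under 1 px and the side view agrees. The blank's centre is at about board (-3.5, -3) mm. Next I'll work out the pre-pose: jaws across the lane, TCP at board (-70, -50) mm.

```bash
python3 - <<'E'
from h import *
b=np.load("b.npy"); o=ctrl.get_obs(); Rt=Rq(o['eef_rot']); print(np.round(Rt,3),o['eef_pos'],o['time_s'])
by=b2w((0,0,b[2]),[0,1,0])[0]
for s in (1,-1):
    z=s*by; y=np.array([0,0,-1.]); x=np.cross(y,z); D=np.c_[x,y,z]@Rt.T
    print(s,np.degrees(R.from_matrix(D).as_rotvec()))
for p in ([-.07,-.05,.15],[-.07,-.05,.06],[-.001,-.05,.03]): print(b2w(b,p)-o['eef_pos'],b2w(b,p))
print("xdir",b2w((0,0,b[2]),[1,0,0]))
for n,p in dict(mallet=[.605,.24,0],tin=[.69,-.14,0],off=[.585,-.165,0]).items(): print(n,w2b(b,p))
E
```

```text
[[ 0.935  0.     0.356]
 [-0.356  0.     0.935]
 [ 0.    -1.     0.   ]] [0.20461618 0.53741914 0.23134807] 0.65
1 [-8.06880659e-03  2.49570203e-03  3.17538130e+01]
-1 [ 3.31392924e-03  1.07142014e-02 -1.48246187e+02]
[[ 0.30908653 -0.54703664 -0.08134807]] [[ 0.51370271 -0.00961751  0.15      ]]
[[ 0.30908653 -0.54703664 -0.17134807]] [[ 0.51370271 -0.00961751  0.06      ]]
[[ 0.37683907 -0.53397549 -0.20134807]] [[0.58145525 0.00344365 0.03      ]]
xdir [[0.98192082 0.18929209 0.        ]]
mallet [[0.06689733 0.17782277 0.        ]]
tin [[ 0.07842961 -0.21139697  0.        ]]
off [[-0.02940438 -0.21606932  0.        ]]
```

```bash
python3 -m pendant '[0.026,-0.046,0,0,0,2.65,0.085,0.026,-0.046,0,0,0,2.65,0.085,0.026,-0.046,0,0,0,2.65,0.085,0.026,-0.046,0,0,0,2.65,0.085,0.026,-0.046,0,0,0,2.65,0.085,0.026,-0.046,0,0,0,2.65,0.085,0.026,-0.046,0,0,0,2.65,0.085,0.026,-0.046,0,0,0,2.65,0.085,0.026,-0.046,0,0,0,2.65,0.085,0.026,-0.046,0,0,0,2.65,0.085,0.026,-0.046,0,0,0,2.65,0.085,0.023,-0.041,0,0,0,2.6,0.085]'
python3 - <<'E'
from h import *
b=np.load("b.npy"); o=ctrl.get_obs(); print(w2b(b,o['eef_pos'])); Rt=Rq(o['eef_rot'])
by=b2w((0,0,b[2]),[0,1,0])[0]; y=np.array([0,0,-1.]); print(np.degrees(R.from_matrix(np.c_[np.cross(y,by),y,by]@Rt.T).as_rotvec()),b2w(b,[-.072,-.05,.1])-o['eef_pos'])
im=ctrl.camera("wrist"); cv2.imwrite("pics/w1.png",im[:,:,::-1])
E
```

```text
time_s: 2.15
eef_pos: [0.5144, -0.0115, 0.2315]
eef_rot: [-0.704, 0.704, 0.068, -0.067]
wrist_force: [0.5, 0.0, -0.0]
opening: 0.999
[[-0.06967443 -0.05200711  0.23150706]]
[ 0.00891578  0.03837829 -0.03948527] [[-0.00266346  0.00153061 -0.13150706]]
```

View pics/w1.png

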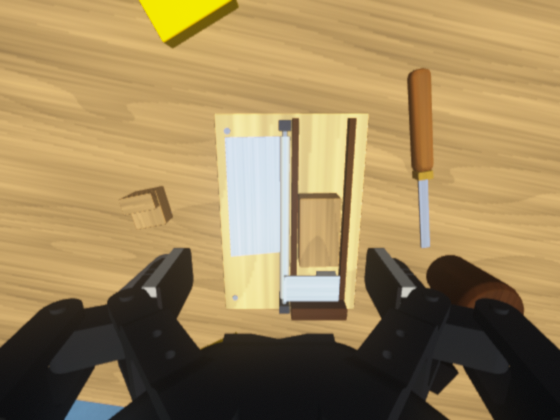

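The wrist picture shows the board square to the jaws. The plate is at (255,195), the blank at (319,230) and the flap at (311,289). I'll cross-check the pose with this view.

```bash
python3 - <<'E'
from h import *
b=np.load("b.npy"); c=cam("wrist")
print(np.round(w2b(b,ray(c,[[215.5,114],[367.5,114],[355.5,309.5],[225,309.5]],.012)),4))
print("blank",np.round(w2b(b,ray(c,[[299,194],[339,195],[339,268],[300,264]],.042)),4))
# where the opened fingertips appear: project tool pts z=+-.0425 at several y
K=c[0]; i=ctrl.camera_info("wrist"); T=np.linalg.inv(i['tool_from_camera'])
for y in (0,-.013,-.02):
  for z in (-.0425,.0425):
    for x in (-.011,.011):
      p=(T@[x,y,z,1])[:3]; u=K@p; print(y,z,x,np.round(u[:2]/u[2]))
E
```

```text
[[-0.1425 -0.1328  0.012 ]
 [-0.1425  0.0483  0.012 ]
 [ 0.1281  0.0535  0.012 ]
 [ 0.1286 -0.1351  0.012 ]]
blank [[-0.0518 -0.0334  0.042 ]
 [-0.0506  0.0138  0.042 ]
 [ 0.045   0.0192  0.042 ]
 [ 0.0395 -0.0304  0.042 ]]
0 -0.0425 -0.011 [198. 233.]
0 -0.0425 0.011 [201. 271.]
0 0.0425 -0.011 [359. 233.]
0 0.0425 0.011 [356. 271.]
-0.013 -0.0425 -0.011 [191. 244.]
-0.013 -0.0425 0.011 [194. 284.]
-0.013 0.0425 -0.011 [366. 244.]
-0.013 0.0425 0.011 [362. 284.]
-0.02 -0.0425 -0.011 [186. 250.]
-0.02 -0.0425 0.011 [190. 292.]
-0.02 0.0425 -0.011 [370. 250.]
-0.02 0.0425 0.011 [366. 292.]
```

The views agree to about 3 mm. Open, the fingertips sit about 13 mm behind the TCP, so tip z ≈ TCP z + 13 mm. I'll descend to just above the plate.

```bash
python3 -m pendant '[-0.003,0.001,-0.03,0,0,0,0.085,0,0,-0.045,0,0,0,0.085,0,0,-0.045,0,0,0,0.085,0,0,-0.045,0,0,0,0.085,0,0,-0.015,0,0,0,0.085,0,0,0,0,0,0,0.085]'
python3 - <<'E'
from h import *
b=np.load("b.npy"); o=ctrl.get_obs(); print(w2b(b,o['eef_pos']))
im=ctrl.camera("side"); cv2.imwrite("pics/s2.png",cv2.resize(im[120:300,180:400],None,fx=3.3,fy=3.3,interpolation=cv2.INTER_CUBIC)[:,:,::-1])
im=ctrl.camera("wrist"); cv2.imwrite("pics/w2.png",im[:,:,::-1])
E
```

```text
time_s: 2.95
eef_pos: [0.5103, -0.0084, 0.0511]
eef_rot: [0.704, -0.704, -0.067, 0.068]
wrist_force: [0.3, -0.3, 1.0]
opening: 0.991
[[-0.07313054 -0.04820214  0.0510599 ]]
```

View pics/s2.png

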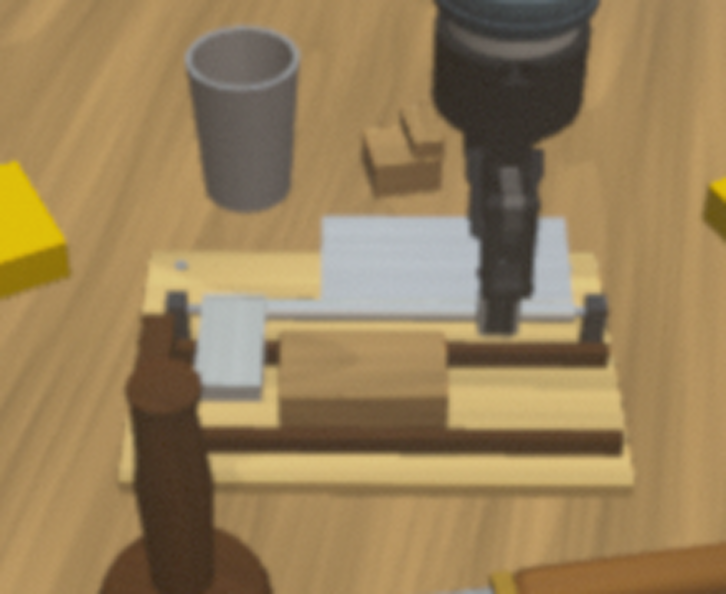

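View pics/w2.png

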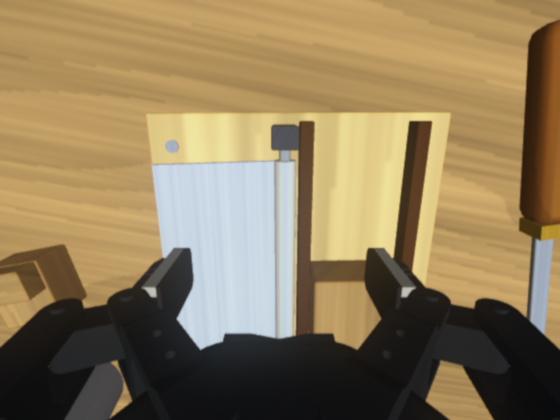

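```bash
python3 - <<'E'
from h import *
b=np.load("b.npy"); c=cam("wrist")
o=ctrl.get_obs(); print("tcp",w2b(b,o['eef_pos']))
print("blank rear",np.round(w2b(b,ray(c,[[312,261],[365,261]],.042)),4))
print("fences tops inner", np.round(w2b(b,ray(c,[[314,123],[413,123],[311,260]],.026)),4))
print("board far corners",np.round(w2b(b,ray(c,[[148,114],[449,113]],.012)),4))
print("plate end",np.round(w2b(b,ray(c,[[153,163]],.055)),4), np.round(w2b(b,ray(c,[[274,161]],.043)),4))
E
```

```text
tcp [[-0.07149356 -0.04898321  0.05297509]]
blank rear [[-0.0607 -0.0292  0.042 ]
 [-0.0608  0.0017  0.042 ]]
fences tops inner [[-0.1384 -0.0288  0.026 ]
 [-0.1384  0.027   0.026 ]
 [-0.0531 -0.0279  0.026 ]]
board far corners [[-0.1434 -0.1279  0.012 ]
 [-0.144   0.0542  0.012 ]]
plate end [[-0.1201 -0.1098  0.055 ]] [[-0.1193 -0.0512  0.043 ]]
```

The wrist view agrees: fences at ±28 mm and plate end at x -120. The foot of the blank's rear face at row 261 is near x -47 mm, so the finger's front has about 12 mm of clearance. Now I'll press the plate.

```bash
python3 -m pendant '[0,-0.001,-0.01,0,0,0,0.085,0,0,-0.01,0,0,0,0.085,0,0,-0.01,0,0,0,0.085,0,0,-0.006,0,0,0,0.085,0,0,0,0,0,0,0.085]'
python3 - <<'E'
from h import *
b=np.load("b.npy"); o=ctrl.get_obs(); print(w2b(b,o['eef_pos']),o['wrist_force'],o['torque'])
im=ctrl.camera("side"); cv2.imwrite("pics/s3.png",cv2.resize(im[120:300,180:400],None,fx=3.3,fy=3.3,interpolation=cv2.INTER_CUBIC)[:,:,::-1])
E
```

```text
time_s: 3.68
eef_pos: [0.5114, -0.0095, 0.0152]
eef_rot: [-0.704, 0.704, 0.068, -0.067]
wrist_force: [2.1, 0.9, 5.9]
opening: 0.994
[[-0.07226772 -0.04946948  0.01522107]] [2.10242663 0.94157711 5.85598406] [-0.15102319 -0.29428654  0.04969513]
```

View pics/s3.png

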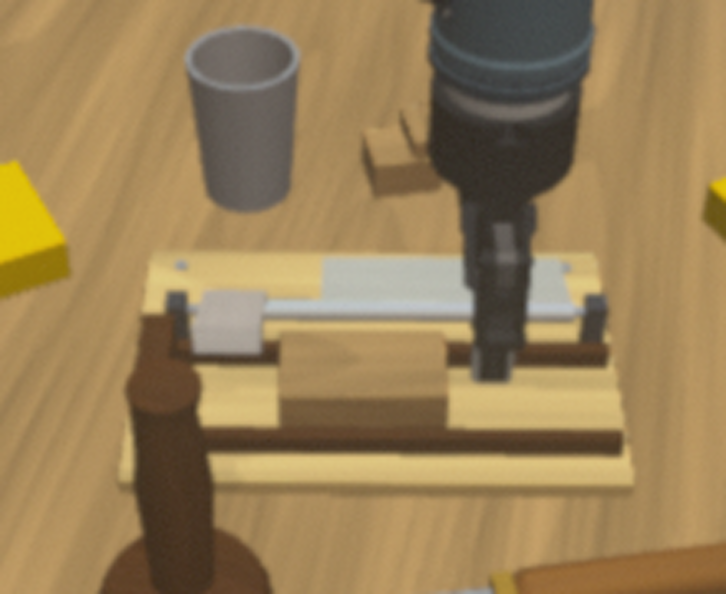

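The flap is up at about 0.45 rad (6 N on the wrist) and the second finger is in the lane behind the blank. Now I'll push.

```bash
python3 -m pendant '[0.0049,0.00095,-0.001,0,0,0,0.085,0.0049,0.00095,0,0,0,0,0.085,0.0049,0.00095,0,0,0,0,0.085,0.0049,0.00095,0,0,0,0,0.085,0.0049,0.00095,0,0,0,0,0.085,0.0049,0.00095,0,0,0,0,0.085,0.0049,0.00095,0,0,0,0,0.085,0.0049,0.00095,0,0,0,0,0.085,0.0049,0.00095,0,0,0,0,0.085,0.0049,0.00095,0,0,0,0,0.085,0.0049,0.00095,0,0,0,0,0.085,0.0049,0.00095,0,0,0,0,0.085]'
python3 - <<'E'
from h import *
b=np.load("b.npy"); o=ctrl.get_obs(); print(w2b(b,o['eef_pos']),o['wrist_force'],o['torque'])
im=ctrl.camera("side"); cv2.imwrite("pics/s4.png",cv2.resize(im[120:300,180:400],None,fx=3.3,fy=3.3,interpolation=cv2.INTER_CUBIC)[:,:,::-1])
E
```

```text
time_s: 5.22
eef_pos: [0.5677, 0.0016, 0.0135]
eef_rot: [0.704, -0.704, -0.066, 0.069]
wrist_force: [-4.9, -2.4, 6.3]
opening: 0.997
[[-0.01485806 -0.04924174  0.01347912]] [-4.93687045 -2.38323261  6.33739825] [-0.68825692  0.73775207 -0.1560332 ]
```

View pics/s4.png

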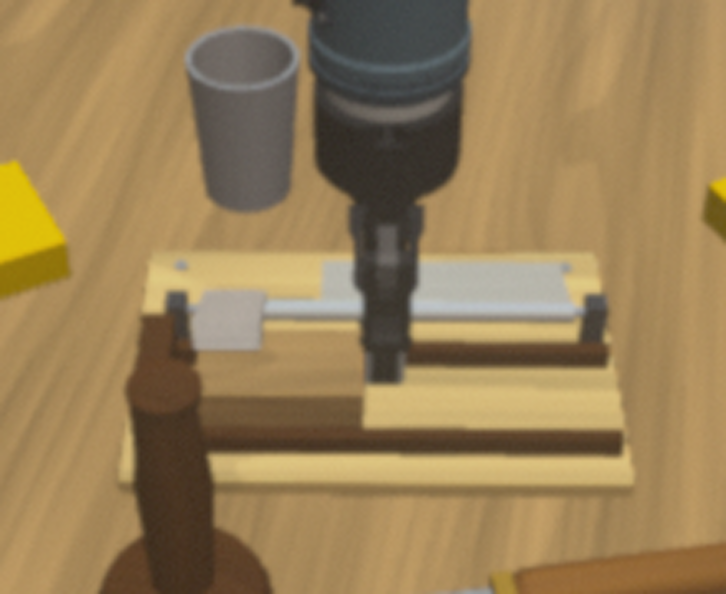

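The blank is under the flap, with about 12 mm to go. I'll go on slowly and watch the force.

```bash
python3 -m pendant '[0.003,0.0006,0,0,0,0,0.085,0.003,0.0006,0,0,0,0,0.085,0.003,0.0006,0,0,0,0,0.085,0.002,0.0004,0,0,0,0,0.085]'; python3 -m pendant '[0.002,0.0004,0,0,0,0,0.085]';python3 -m pendant '[0.002,0.0004,0,0,0,0,0.085]'
python3 - <<'E'
from h import *
b=np.load("b.npy"); o=ctrl.get_obs(); print(w2b(b,o['eef_pos']),o['wrist_force'],o['torque'])
im=ctrl.camera("side"); cv2.imwrite("pics/s5.png",cv2.resize(im[120:300,180:400],None,fx=3.3,fy=3.3,interpolation=cv2.INTER_CUBIC)[:,:,::-1])
E
```

```text
time_s: 5.78
eef_pos: [0.5788, 0.0037, 0.0135]
eef_rot: [0.704, -0.704, -0.066, 0.069]
wrist_force: [-5.1, -2.7, 6.1]
opening: 0.994
time_s: 5.9
eef_pos: [0.5807, 0.0041, 0.0135]
eef_rot: [0.704, -0.704, -0.066, 0.069]
wrist_force: [-5.2, -2.9, 6.4]
opening: 0.995
time_s: 6.02
eef_pos: [0.5813, 0.0043, 0.0133]
eef_rot: [0.704, -0.704, -0.065, 0.07]
wrist_force: [-14.7, -5.4, 14.2]
opening: 0.997
[[-0.0009465  -0.04909457  0.01329479]] [-14.69209843  -5.39792044  14.17866533] [-0.81843221  2.04067402  0.28436193]
```

View pics/s5.png

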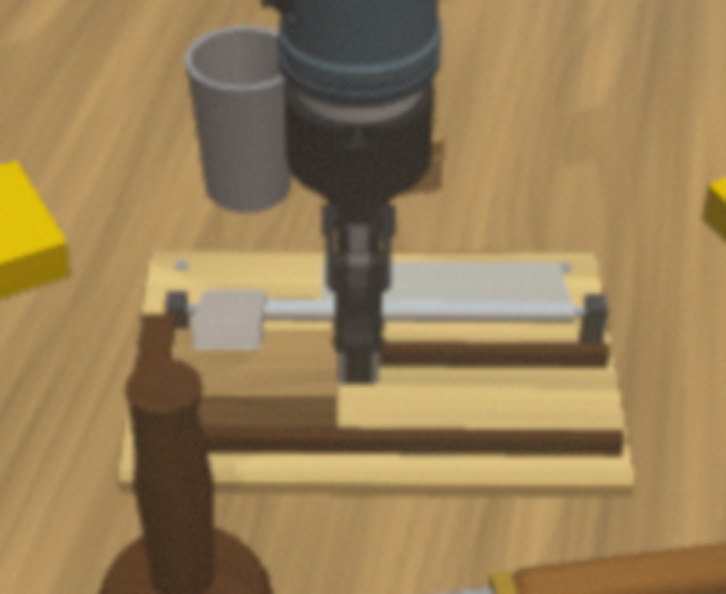

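The force jumped to 15 N at TCP x -1 mm, which is where the seated blank should meet the stop. I'll press 1 mm more to square it, back off along the lane still holding the plate, then lift.

```bash
python3 -m pendant '[0.001,0.0002,0,0,0,0,0.085,0,0,0,0,0,0,0.085]'; python3 -m pendant '[-0.003,-0.0006,0,0,0,0,0.085,-0.004,-0.0008,0,0,0,0,0.085,-0.004,-0.0008,0,0,0,0,0.085,-0.004,-0.0008,0,0,0,0,0.085]'
python3 - <<'E'
from h import *
b=np.load("b.npy"); o=ctrl.get_obs(); print(w2b(b,o['eef_pos']),o['wrist_force'],o['torque'])
im=ctrl.camera("side"); cv2.imwrite("pics/s6.png",cv2.resize(im[120:300,180:400],None,fx=3.3,fy=3.3,interpolation=cv2.INTER_CUBIC)[:,:,::-1])
E
```

```text
time_s: 6.32
eef_pos: [0.5813, 0.0044, 0.0132]
eef_rot: [0.704, -0.704, -0.064, 0.071]
wrist_force: [-12.6, -6.0, 12.6]
opening: 0.993
time_s: 6.82
eef_pos: [0.5725, 0.0016, 0.0152]
eef_rot: [-0.703, 0.704, 0.069, -0.066]
wrist_force: [3.6, -1.0, 5.1]
opening: 0.997
[[-0.0101301  -0.05015488  0.01523314]] [ 3.58471921 -0.99408943  5.13886845] [-0.30083928 -0.78406297  0.10980394]
```

View pics/s6.png

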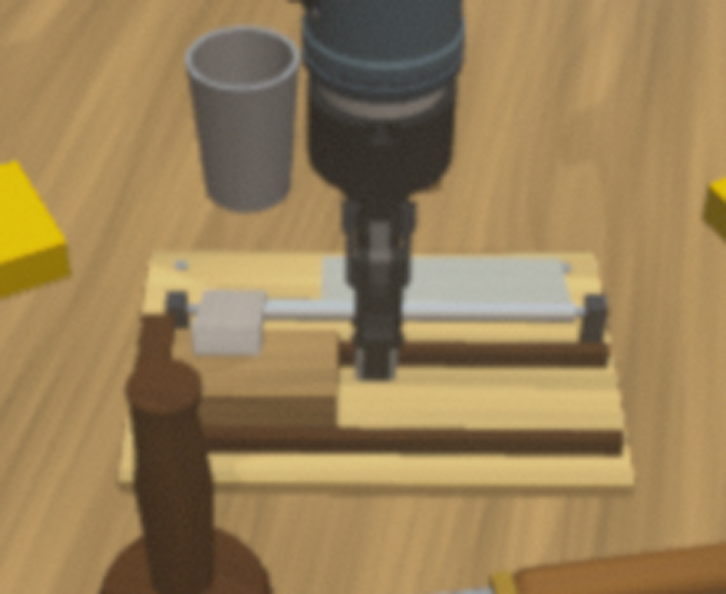

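The blank stayed put with its rear edge at crop x 338, and the finger is clear of it. I'll lift slowly.

```bash
python3 -m pendant '[0,0,0.005,0,0,0,0.085,0,0,0.005,0,0,0,0.085,0,0,0.005,0,0,0,0.085,0,0,0.01,0,0,0,0.085,0,0,0.02,0,0,0,0.085,-0.01,-0.002,0.04,0,0,0,0.085,-0.03,-0.005,0.05,0,0,0,0.085,-0.04,-0.005,0.05,0,0,0,0.085,-0.04,0,0.04,0,0,0,0.085,-0.05,0,0.02,0,0,0,0.085,-0.05,0,0,0,0,0,0.085,0,0,0,0,0,0,0.085]'
python3 - <<'E'
from h import *
b=np.load("b.npy")
im=ctrl.camera("side"); cv2.imwrite("pics/s7.png",cv2.resize(im[120:300,180:400],None,fx=3.3,fy=3.3,interpolation=cv2.INTER_CUBIC)[:,:,::-1])
im=ctrl.camera("top"); cv2.imwrite("pics/t7.png",cv2.resize(im[140:320,220:380],None,fx=3.3,fy=3.3,interpolation=cv2.INTER_CUBIC)[:,:,::-1])
print(ctrl.get_obs()['wrist_force'])
E
```

```text
time_s: 8.38
eef_pos: [0.3491, -0.0092, 0.2588]
eef_rot: [-0.704, 0.704, 0.068, -0.066]
wrist_force: [1.2, 0.4, -0.2]
opening: 0.993
[ 0.35836054 -0.20239233 -0.08590928]
```

View pics/s7.png

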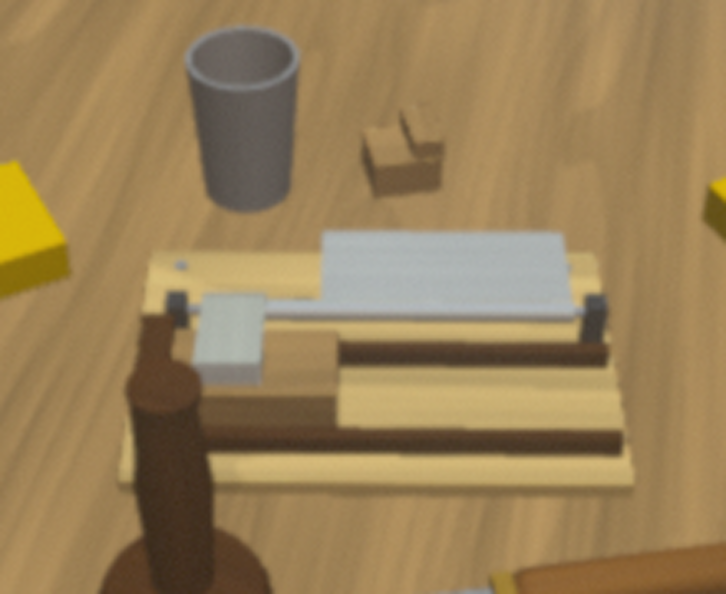

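View pics/t7.png

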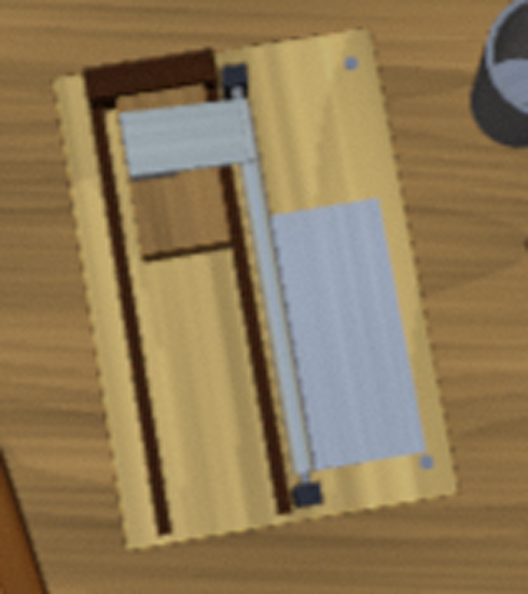

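The flap rests on the blank, and the blank's front reaches the end stop at crop (165,90). One last check of its position.

```bash
python3 - <<'E'
from h import *
b=np.load("b.npy"); c=cam("top")
px=lambda p:(np.array(p,float)+.5)/3.3-.5+[220,140]
p=w2b(b,ray(c,px([[143,257],[231,243],[133,182]]),.042)); print(np.round(p,4)); d=p[0]-p[1]; print("skew",np.arctan2(-d[0],d[1]))
E
```

```text
[[ 0.0082  0.0203  0.042 ]
 [ 0.0081 -0.0282  0.042 ]
 [ 0.0503  0.0193  0.042 ]]
skew -0.001974840440397061
```

```bash
python3 -c "
from bench import ctrl
print(ctrl.hand_in())"
```

```text
the job is handed in; nothing more can be done
None
```

I pressed the thumb plate down with one fingertip and held it. With the other fingertip I pushed the blank under the raised flap to the end stop, then backed off, let the plate up and moved clear. The job was handed in at about 8.5 s of robot time, and no verdict was reported.

**Seated:** The push force jumped from about 5 N to 15 N at the expected position, and a further 1 mm command moved nothing.

**Final pictures:**
- The flap rests on the blank, and no gap shows at the stop.
- The blank is square to about 0.002 rad and sits about 4 mm off the centre line, towards the rod-side fence.
- Its origin measures about board x +53 mm in the top view, against +55 mm from the finger position; the two agree within the roughly 2 mm calibration.
- The tin and offcut are where they were. The mallet and gouge show only partly in those crops, with no change visible. The arm went nowhere near any of the four.
- The wrist force is back to about zero.

**Not confirmed:** I judged the flap angle and its clamping force by eye, not by measurement. The network never reported the real blank (its hits were the two yellow look-alikes and the tin), so I measured it by hand from the pictures.

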